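Slide a culture dish under the reading head of a dish changer

ROBOT

A 7-joint arm with a two-finger parallel gripper is mounted at the origin on a cart in front of the work surface, level with it; the furniture and walls round the work are solid. World frame = base frame: x ahead of the robot, y to its left, z up, the work surface at z = 0. Lengths are in mm, angles in rad, forces in N, time in s.
With the tool pointing down it reaches from about 400 to 875 mm from the base axis. Payload 6.5 kg.
Tool frame: the origin (TCP) lies on the centre line of the jaws, within the pads' length; the fingertips stand tcp_to_tips ahead of it and the grasp point (between the pads) lies 8 mm behind it (tcp_to_tips is the distance from the TCP to the fingertips, in mm); z points along the fingers, y is the line along which they close (so a half turn about z gives the same grasp; the last joint's range is limited). The gripper opens to 88 mm and grips with 3 to 60 N. Pads are 18 mm wide; open, the fingers measure 123 mm over their backs; the gripper's body (75 mm by 187 mm) begins 45 mm behind the grasp point.
Start: joints at [1.258, 0.536, -0.004, 1.538, 0.003, 1.067, -0.071], TCP at [158.792, -630.298, 217.416] pointing down, gripper open.
Joint ranges: [-2.7, 2.7], [-0.37, 2.16], [-1.27, 1.26], [0.24, 2.4], [-1.31, 4.45], [0.19, 1.91], [-2.76, 2.76]. Speed limits (rad/s): [2.39, 2.39, 3.14, 3.14, 3.14, 3.14, 3.14].

INTERFACE

Orientations are given as [roll, pitch, yaw] about the fixed x, y, z axes, in that order (R = Rz(yaw) Ry(pitch) Rx(roll)).
In Python, from plant import * gives the robot as it stands.
- The arm moves only by the tool apply_moves, never from a script. Its argument "commands" is one flat list of numbers, 5 for each row, row after row: the closure in counts, from 0 (fully open) to 255 (shut), then the shift along the tool's x, y, z in cm, then the turn about the tool's z in rad. A call has 1 to 5 rows; each row shifts and turns the commanded pose from where the row before left it, along the tool's axes as they then stand; what a row does not reach is not made up. A row lasts 1/12 s, in which the tool goes at most 41.7 mm and 7.16 degrees, less where a joint would pass 70% of its speed; a pose out of reach is approached as far as the arm can. A call with a gripper value outside its range is refused whole. The fingers move at their own pace and stop on an object; "grip_force" is the grip in N (left out, the last holds). Time passes only in rows, so rows that do not move let the fingers close. It gives the time, the measured TCP pose, the force, the opening and the grip force at its end, in the units of the state.
- sense(): the state, without advancing time (a new reading comes with each control period).
- snapshot(name): name is "scene" or "top" or "wrist"; returns a dict with "frame" (420x560x3 uint8, red, green, blue), "K" (3x3 intrinsics, pixels), "D" ([k1, k2, p1, p2, k3] as OpenCV has them; the pictures are not rectified), "cam_to_world" (4x4, takes a point from camera to world coordinates). Camera axes: x right, y down, z forward; pixel columns grow to the right and rows downward; lengths in mm; the calibration is good to about 2 mm. A picture is of the moment at which its call begins. There is no depth.
- job_done(): hands the job in; it is judged then, once.
The state is a dict: "t": time; "joint_positions": joint angles; "joint_vel": joint speeds; "effort": joint torques, N m; "tcp_pos": TCP position; "eef_rot": TCP orientation; "force": force on the tool from outside, world axes, zero at the start; "moment": the same for the moment, N m; "width": opening from 0.0 (shut) to 1.0 (fully open); "grip_force": force on a finger pad.
Only numpy, scipy, OpenCV 4.12 (cv2) and the standard library are available. Lean on these libraries where they do the work, as an engineer would, in place of code of your own. Each camera call takes 0.05 s, during which the arm holds its last target. There are 200 camera calls.

TASK

First turn the dish changer's star wheel by its upright pegs until its one empty pocket faces the gate, centred under the reading head. Then gently push the loose covered dish across the bench, round the things standing there, in between the two guide rails and under the head until it is fully home in that pocket. Never grip, squeeze, lift or tip the dish, and leave the other things standing where they are.

Things in the scene. Friction and masses are not known exactly. Their poses are not given: they have to be found in the camera images.
- dish_center (a point): the one loose clear round petri dish with its lid on: 62 mm across, 15 mm high, about 30 g, lies flat on the bench; this point is its centre, half-way up (7.5 mm above the bench). The large white bench meter to the right of the work is fixed furniture; it fills the bench beyond x 0.475 m where y is below -0.175 m
- changer: dish changer, fixed to the bench: thin dark steel base, blue four-lobed star wheel, grey reading head over the gate, two low white guide rails. Origin on the wheel's axis at bench height, z up; -x points out through the gate along the lane, whose floor is bare bench. Base 2.5 mm thick: strips at |y| 42 to 84 mm, x -154 to -26 mm; plate x -26 to +74 mm, |y| under 80 mm
- gate (a point): lane mouth: on the lane's centre line where the rails end, 162 mm from the wheel's axis, 4 mm up; axes as the changer's. Rails 8 mm high. In the changer's frame: straight from x -138 to -102 mm, inner faces at y +-33.5 mm; from x -138 outwards they flare to x -162 mm, inner faces y +-46 mm there, outer +-55 mm
- head_top (a point): middle of the top of the reading head, 47 mm above the bench; axes as the changer's. The head is a bar from x -94 to -52 mm and y -82 to +82 mm in the changer's frame, underside 21 mm above the bench, on two 14 mm square posts at x -86, y +-74 mm; the wheel's pegs pass behind it
- wheel (a joint): wheel angle, counter-clockwise seen from above; at 0 or a whole turn (6.283 rad) the empty pocket faces the gate. No stops; stays where left (friction about 0.04 N m). Wheel 3.5 to 12.5 mm above the bench: hub of 33 mm radius, four lobes (discs of 20 mm radius centred 75 mm from the axis). The three other pockets hold dishes fixed to the wheel, reaching 97 mm from the axis
- peg (a point): top of one of the wheel's four upright pegs with orange tops: 10 mm thick, 42 mm from the axis, 90 degrees apart, standing on the wheel, tops 48 mm above the bench; they turn with the wheel. At joint angle 0 they stand at 45, 135, 225 and 315 degrees from the changer's +x axis; this is the one at 45
- pocket (a point): centre of the wheel's empty pocket, 66 mm from the axis and 7.5 mm above the bench; turns with the wheel. The pocket is open at the rim and below (the dish slides on the bench) and about 4 mm wider than a dish, with 2 mm play behind
- read_spot (a point): fixed point under the reading head, on the lane's centre line 66 mm from the wheel's axis, 7.5 mm above the bench: where the dish's centre must end; the dish's outer edge is then about 3 mm out from the head's front face
- timer: white digital timer lying flat, 60 x 62 x 18 mm, origin under its centre; loose bystander
- vial_red: glass vial with red cap, 25 mm across, 47 mm high, origin under its centre; loose bystander, easily tipped
- brass_weight: brass weight, 20 mm across, 31 mm high, origin under its centre; loose bystander
- beaker: small glass beaker, 48 mm across, 56 mm high, origin under its centre; loose bystander
- tape_roll: roll of tape lying flat, 96 mm across, 25 mm high, origin under its centre; loose bystander
- buffer_yellow: white bottle with yellow cap, 39 mm across, 79 mm high, origin under its centre; loose bystander
- dish: the same dish; origin under its centre, at bench height
Things that resemble listed ones, but are neither listed nor needed, are in the scene too. What is shaped like the dish but black or orange is not meant.

How it is judged (in metres and radians):
On the way:
1. the empty pocket is centred under the reading head (within 7 mm) while the dish is still outside the gate (horizontal distance between pocket and read_spot below 0.007 m and horizontal distance between dish_center and read_spot above 0.07 m), for 0.2 s.
At the end, for the whole second after the job is handed in: the dish lies flat and at rest on the bench, its centre within 7 mm of the pocket's centre and within 9 mm of the reading spot, and the pocket is still within 7 mm of the reading spot (horizontal distance between dish_center and read_spot below 0.009 m and horizontal distance between dish_center and pocket below 0.007 m and horizontal distance between pocket and read_spot below 0.007 m and height (world z) of dish_center below 0.0105 m and angle between dish_center's own z axis and vertical below 0.05 rad and linear speed of dish below 0.01 m/s); the robot touches nothing.
It fails at once if the dish is lifted (more than 8 mm) or tipped (more than 0.25 rad) (height (world z) of dish_center above 0.0155 m or angle between dish_center's own z axis and vertical above 0.25 rad).
It fails at once if the dish is gripped or squeezed (more than 15 N from the fingers) (contact force between the fingers and dish above 15 N).
It fails at once if a bystander (timer, vial, weight, beaker, tape roll, bottle) is shifted by more than 15 mm or tipped (distance of any of timer, vial_red, brass_weight, beaker, tape_roll, buffer_yellow from where it was at the start of the episode above 0.015 m or angle between any of timer, vial_red, brass_weight, beaker, tape_roll, buffer_yellow's own z axis and vertical above 0.4 rad).
It also fails if it takes over 72 s, if anything falls off the work surface, if the arm or the gripper's body presses on something with over 40 N, if the wrist force passes 120 N, or if a joint passes its speed limit or range.

## Working session

There is one attempt and no reset: what is moved stays moved. The work goes in short steps, Python scripts to look and compute and a tool call to move; the robot and the scene stay as the last step left them, time stands still between calls to the robot, and variables do not carry over. Pictures are saved under pics/ and viewed, at most 10 in all, crops included, and the job is handed in when it is done.

Besides the shell and the picture viewer there is one more tool, called after "Emit:" by a JSON object that holds its "op" and its "data", one argument or row to a line. apply_moves: Moves the arm, as the interface text tells. Its arguments: {"type":"object","properties":{"commands":{"type":"array","items":{"type":"number"}},"grip_force":{"type":"number"}},"required":["commands"]}

```bash
ls; mkdir -p pics
cat > h.py <<'E'
from plant import *
import numpy as np, cv2
def ray(s,u,v):
    p=cv2.undistortPoints(np.array([[[u,v]]],float),s["K"],np.array(s["D"],float))[0,0]
    T=np.array(s["cam_to_world"]); d=T[:3,:3]@np.array([p[0],p[1],1]); return T[:3,3],d
def at(s,u,v,z):
    o,d=ray(s,u,v); return o+d*(z-o[2])/d[2]
def proj(s,P):
    T=np.linalg.inv(np.array(s["cam_to_world"])); P=np.atleast_2d(np.array(P,float))
    r,_=cv2.Rodrigues(T[:3,:3]); return cv2.projectPoints(P,r,T[:3,3],np.array(s["K"],float),np.array(s["D"],float))[0][:,0]
E
python3 - <<'E'
from h import *
s0=sense(); print({k:np.round(v,3) for k,v in s0.items()})
import pickle
for n in("scene","top"):
    s=snapshot(n); pickle.dump(s,open(n+".pkl","wb")); cv2.imwrite(f"pics/{n}.png",cv2.resize(s["frame"][:,:,::-1],(800,600),interpolation=cv2.INTER_CUBIC))
    print(n,np.round(s["cam_to_world"],3).tolist(),s["K"])
E
```

```text
pics
{'t': np.float64(0.0), 'joint_positions': array([ 1.258,  0.537, -0.004,  1.539,  0.003,  1.067, -0.071]), 'joint_vel': array([-0.002,  0.002,  0.001, -0.001,  0.001,  0.   , -0.001]), 'effort': array([-0.0000e+00, -5.7099e+01,  9.9100e-01, -2.5161e+01, -5.6000e-02,
        1.8000e-02,  0.0000e+00]), 'tcp_pos': array([ 158.602, -629.681,  216.549]), 'eef_rot': array([-3.14 ,  0.   ,  0.247]), 'force': array([ 0.731,  0.375, -1.026]), 'moment': array([ 0.   , -0.004, -0.046]), 'grip_force': np.float64(0.0), 'width': np.float64(0.996)}
scene [[-0.62, -0.461, 0.635, -256.253], [-0.785, 0.339, -0.519, 714.302], [0.024, -0.82, -0.572, 790.704], [0.0, 0.0, 0.0, 1.0]] [[502.86952972   0.         278.19314019]
 [  0.         502.86952972 207.00356991]
 [  0.           0.           1.        ]]
top [[-0.022, -0.998, 0.059, 461.087], [-1.0, 0.022, -0.006, 17.211], [0.005, -0.059, -0.998, 1473.115], [0.0, 0.0, 0.0, 1.0]] [[491.71281557   0.         277.18710232]
 [  0.         491.71281557 211.34647875]
 [  0.           0.           1.        ]]
```

```bash
python3 -c "
import plant;print([ (k,getattr(plant,k)) for k in dir(plant) if not k.startswith('__')])"
```

```text
[('IKError', <class 'plant.IKError'>), ('job_done', <function connect.<locals>.done at 0x7f6961c1b7e0>), ('sense', <function make.<locals>.<lambda> at 0x7f6961ca45e0>), ('snapshot', <function make.<locals>.drawn_camera at 0x7f6961ca40e0>), ('tcp_to_tips', 11.0)]
```

View pics/top.png

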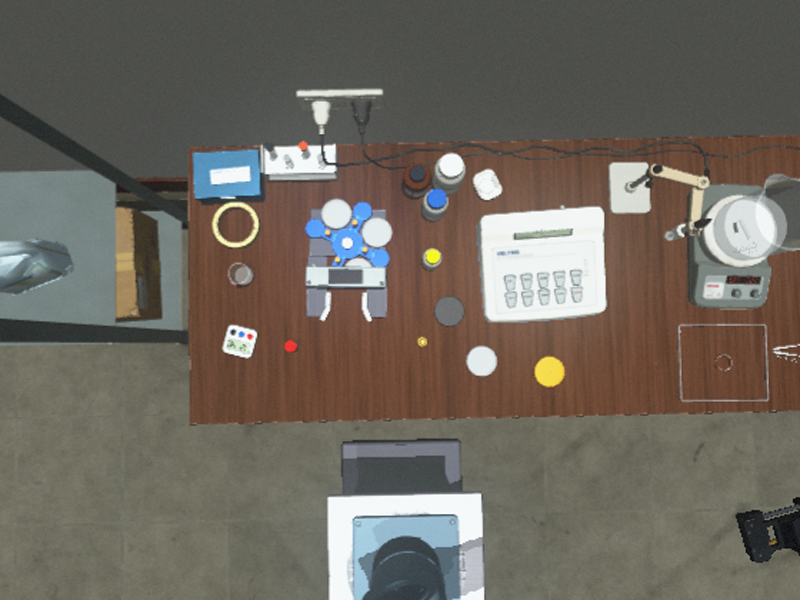

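View pics/scene.png

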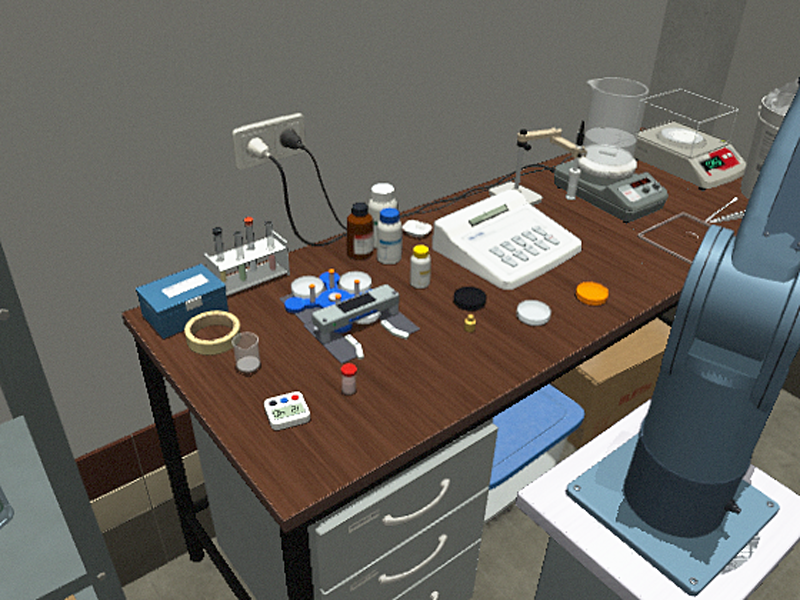

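Run:
```python
from h import *
import pickle
s=pickle.load(open("top.pkl","rb"))
k=.7
for n,u,v,z in [("dish",482,361,15),("orange",549,372,15),("black",449,311,15),("brass",422,342,31),("yellow",432,258,79),("vial",291,346,47),("timer",239,341,18),("beaker",240,274,56),("tape",236,225,25),("hub",347,243,12),("railL",323,318,8),("railR",369,318,8),("headL",307,277,47),("headR",386,278,47),("meterNW",482,216,60),("meterSW",487,322,20),("bluebottle",435,199,80)]:
    print(n,np.round(at(s,u*k,v*k,z)))
f=s["frame"][:,:,::-1]
cv2.imwrite("pics/crop1.png",cv2.resize(f[130:280,190:400],(800,571),interpolation=cv2.INTER_CUBIC))
```

```text
dish [ 421. -167.   15.]
orange [ 395. -305.   15.]
black [ 526. -102.   15.]
brass [463. -43.  31.]
yellow [630. -65.  79.]
vial [461. 223.  47.]
timer [473. 334.  18.]
beaker [608. 323.  56.]
tape [714. 337.  25.]
hub [673. 108.  12.]
railL [517. 161.   8.]
railR [515.  65.   8.]
headL [600. 188.  47.]
headR [595.  28.  47.]
meterNW [ 715. -170.   60.]
meterSW [ 501. -179.   20.]
bluebottle [748. -74.  80.]
```

View pics/crop1.png

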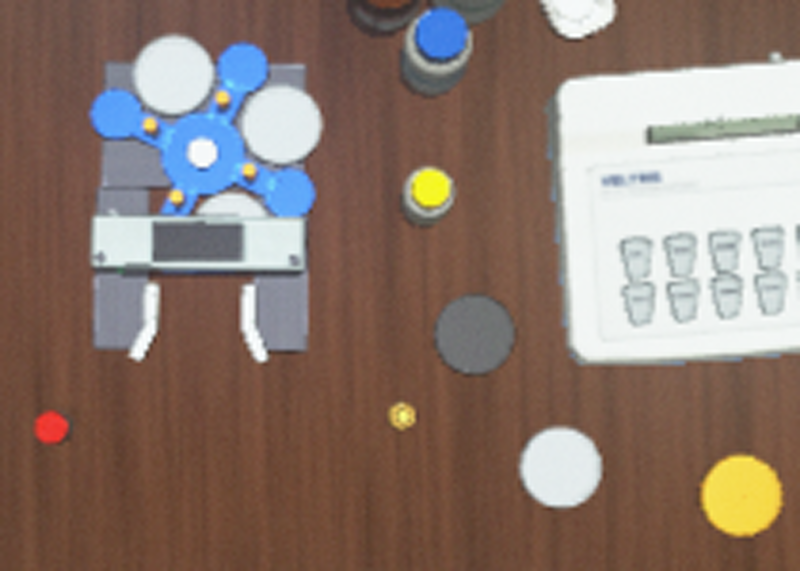

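The dish candidates in crop1 are the clear one at (560,467), black (475,333) and orange (741,495). The clear one is meant, because it is the only colourless dish loose on the bench. The wheel's empty pocket is at (140,180), so it needs about +70° CCW. I'm moving in for wrist views.

Emit:
{"op": "apply_moves", "data": {
  "commands": [255, 2, -3.3, 0, 0.12, 255, 2, -3.3, 0, 0.12, 255, 2, -3.3, 0, 0.007, 255, 2, -3.3, 0, 0, 255, 2, -3.3, 0, 0]
}}

```text
t: 0.52
tcp_pos: [245.9, -457.1, 217.1]
eef_rot: [-3.141, 0.0, -0.001]
force: [0.8, 0.6, 0.7]
width: 0.645
grip_force: 0.0
```

Emit:
{"op": "apply_moves", "data": {
  "commands": [255, 2, -3.3, 0, 0, 255, 2, -3.3, 0, 0, 255, 2, -3.3, 0, 0, 255, 2, -3.3, 0, 0, 255, 2, -3.3, 0, 0]
}}

```text
t: 0.93
tcp_pos: [346.0, -292.2, 217.3]
eef_rot: [3.142, 0.0, -0.0]
force: [0.4, -0.1, -0.1]
width: 0.269
grip_force: 0.0
```

Emit:
{"op": "apply_moves", "data": {
  "commands": [255, 2, -3.3, 0, 0, 255, 2, -3.3, 0, 0, 255, 2, -3.3, 0, 0, 255, 0, 0, 0, 0, 255, 0, 0, 0, 0]
}}

```text
t: 1.35
tcp_pos: [406.4, -193.1, 217.3]
eef_rot: [-3.141, 0.0, 0.005]
force: [-0.7, -0.3, -0.6]
width: 0.006
grip_force: 0.0
```

Run:
```python
from h import *
import pickle
s=snapshot("wrist"); pickle.dump(s,open("w1.pkl","wb")); cv2.imwrite("pics/w1.png",s["frame"][:,:,::-1])
q=sense(); print(q["t"],q["tcp_pos"],q["eef_rot"],q["width"]); print(np.round(s["cam_to_world"],3).tolist(),s["K"][0])
T=pickle.load(open("top.pkl","rb")); S=pickle.load(open("scene.pkl","rb"))
```

```text
1.4 [ 405.42580459 -194.81627401  217.18243621] [3.14157947e+00 7.40439956e-04 1.42748314e-03] 0.004944554325233847
[[0.005, -0.962, -0.273, 476.588], [-1.0, -0.005, -0.001, -193.289], [-0.001, 0.273, -0.962, 386.054], [0.0, 0.0, 0.0, 1.0]] [303.2830863    0.         277.55694591]
```

View pics/w1.png

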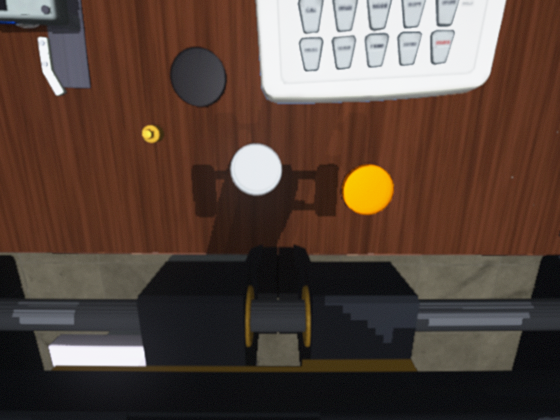

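Emit:
{"op": "apply_moves", "data": {
  "commands": [255, 2.2, -3.2, 0, 0, 255, 2.2, -3.2, 0, 0, 255, 2.2, -3.2, 0, 0, 255, 2.2, -3.2, 0, 0, 255, 2.2, -3.2, 0, 0]
}}

```text
t: 1.82
tcp_pos: [516.0, -36.0, 217.2]
eef_rot: [3.141, 0.001, -0.004]
force: [1.3, -0.2, -0.3]
width: 0.003
grip_force: 0.0
```

Emit:
{"op": "apply_moves", "data": {
  "commands": [255, 2.2, -3.2, 0, 0, 255, 2.2, -3.2, 0, 0, 255, 2.2, -3.2, 0, 0, 255, 2.2, -3.2, 0, 0, 255, 0, 0, 0, 0]
}}

```text
t: 2.23
tcp_pos: [606.1, 99.2, 217.0]
eef_rot: [-3.137, -0.002, 0.005]
force: [0.1, 1.4, 0.5]
width: -0.0
grip_force: 0.0
```

Run:
```python
from h import *
import pickle
s=snapshot("wrist"); pickle.dump(s,open("w2.pkl","wb")); cv2.imwrite("pics/w2.png",cv2.resize(s["frame"][:,:,::-1],(800,600),interpolation=cv2.INTER_CUBIC))
q=sense(); print(q["t"],q["tcp_pos"],q["eef_rot"],q["width"])
a=pickle.load(open("w1.pkl","rb"))
for n,u,v,z in [("dish",256,170,15),("orange",368,190,15),("black",198,76,15),("brass",151,134,31)]: print(n,np.round(at(a,u,v,z)))
def blob(s,m,near=None):
    c,_=cv2.findContours(m.astype(np.uint8),0,2); return [ (np.round(cv2.minEnclosingCircle(k)[0],1),cv2.contourArea(k)) for k in c if cv2.contourArea(k)>8]
def hsv(s): return cv2.cvtColor(s["frame"],cv2.COLOR_RGB2HSV)
# dish by mask in 3 views
def tri(obs):
    A=np.zeros((3,3));b=np.zeros(3)
    for s,u,v in obs:
        o,d=ray(s,u,v); d=d/np.linalg.norm(d); M=np.eye(3)-np.outer(d,d); A+=M; b+=M@o
    return np.linalg.solve(A,b)
T=pickle.load(open("top.pkl","rb"));S=pickle.load(open("scene.pkl","rb"))
obs=[]
for nm,w in(("w1",a),("top",T),("scene",S)):
    P=proj(w,[at(a,256,170,15)])[0]; h=hsv(w); m=(h[...,1]<45)&(h[...,2]>150)
    _,lab,st,ce=cv2.connectedComponentsWithStats(m.astype(np.uint8)); i=min(range(1,len(ce)),key=lambda i:np.hypot(*(ce[i]-P))+(1e3 if st[i,4]<30 else 0))
    print(nm,P,ce[i],st[i]); obs.append((w,*ce[i])); print(at(w,*ce[i],15))
print("tri",tri(obs),tri(obs[:1]+obs[2:]))
```

```text
2.2833 [604.62218683  95.24913207 216.65675119] [-3.13999156e+00  3.42761888e-04  2.87010692e-03] 0.005613562783270409
dish [ 422. -167.   15.]
orange [ 398. -306.   15.]
black [ 529. -103.   15.]
brass [465. -49.  31.]
w1 [256. 170.] [255.69408867 168.84137931] [ 231  144   51   51 2030]
[ 423.6654577  -166.52990459   15.        ]
top [337.27916753 252.18422536] [336.85633803 252.29014085] [326 242  22  21 355]
[ 421.9601661 -165.6242118   15.       ]
scene [373.20346774 216.12824106] [373.15210356 217.91909385] [362 210  23  17 309]
[ 416.74440063 -160.75813058   15.        ]
tri [ 422.06261309 -166.47427005    9.39072608] [ 422.24469532 -166.62175972    9.30417144]
```

View pics/w2.png

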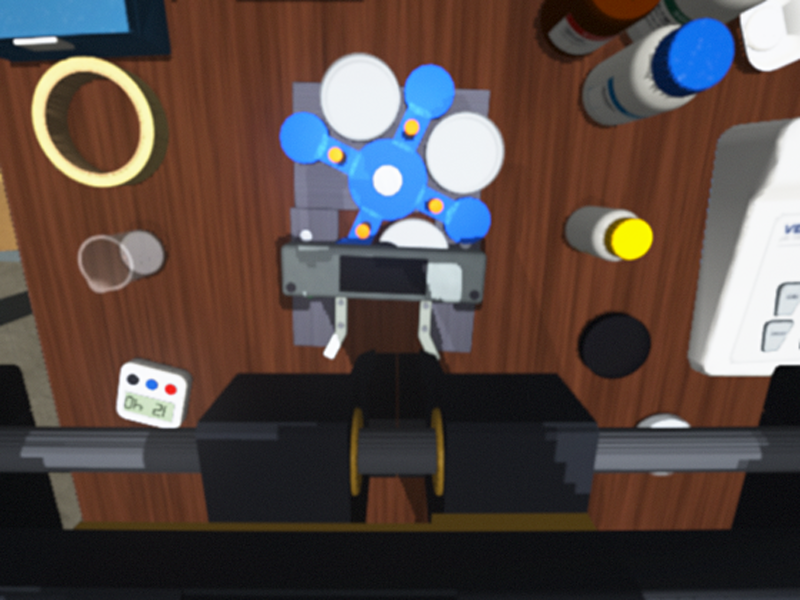

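```bash
cat >> h.py <<'E'
def tri(obs):
    A=np.zeros((3,3));b=np.zeros(3)
    for s,u,v in obs:
        o,d=ray(s,u,v); d=d/np.linalg.norm(d); M=np.eye(3)-np.outer(d,d); A+=M; b+=M@o
    return np.linalg.solve(A,b)
def pegs(s,z=48,box=None):
    h=cv2.cvtColor(s["frame"],cv2.COLOR_RGB2HSV); m=((h[...,0]>8)&(h[...,0]<24)&(h[...,1]>150)&(h[...,2]>170)).astype(np.uint8)
    _,l,st,ce=cv2.connectedComponentsWithStats(m); r=[]
    for i in range(1,len(ce)):
        P=at(s,*ce[i],z)
        if st[i,4]>=4 and np.hypot(P[0]-672,P[1]-108)<60: r.append((ce[i],st[i,4],P))
    return r
E
python3 - <<'E'
from h import *
import pickle
w=pickle.load(open("w2.pkl","rb"));T=pickle.load(open("top.pkl","rb"));S=pickle.load(open("scene.pkl","rb"))
for s in(w,T,S):
    r=pegs(s)
    for c,a,P in r: print(np.round(c,1),a,np.round(P,1))
    print("mean",np.mean([x[2] for x in r],0))
k=.7
for n,p,q,z in [("headback",(283,241),(487,248),47),("headfront",(282,290),(483,303),34),("base",(293,82),(489,90),2.5),("frontbase",(293,345),(471,352),2.5)]:
    A=at(w,p[0]*k,p[1]*k,z);B=at(w,q[0]*k,q[1]*k,z); d=A-B; print(n,A.round(1),B.round(1),np.hypot(*d[:2]),np.degrees(np.arctan2(-d[0],d[1])))
for n,u,v in [("cap",388,180)]: print(n,at(w,u*k,v*k,20))
print("blue top of meter front", [at(w,700*k,370*k,z).round() for z in(0,30,60)])
E
```

```text
[286.6  91.9] 17 [709.1  90.6  48. ]
[237.5 109.7] 13 [691.1 142.6  48. ]
[303.5 143.4] 25 [656.4  71.5  48. ]
[253.8 161.5] 51 [636.4 126.1  48. ]
mean [673.26557761 107.70505396  48.        ]
mean nan
[231.8 189. ] 10 [710.4  88.9  48. ]
[249.  196.5] 6 [652.9  72.6  48. ]
[218.  199.5] 6 [689.6 146.5  48. ]
[236. 207.] 9 [633.1 127.9  48. ]
mean [671.51088514 108.9585852   48.        ]
headback [628.  188.8  47. ] [623.4  28.6  47. ] 160.2688767345038 -1.640712803176377
headfront [585.  195.8  34. ] [574.7  26.4  34. ] 169.68397760584165 -3.4672582509874483
base [750.8 184.3   2.5] [745.5  25.5   2.5] 158.94379291599552 -1.9101587445413228
frontbase [523.  197.6   2.5] [517.   28.5   2.5] 169.2472860510645 -2.0040139156290815
cap [674.45198039 107.00227873  20.        ]
blue top of meter front [array([ 498., -196.,    0.]), array([ 512., -174.,   30.]), array([ 526., -151.,   60.])]
  return _methods._mean(a, axis=axis, dtype=dtype,
  ret = ret.dtype.type(ret / rcount)
```

Emit:
{"op": "apply_moves", "data": {
  "commands": [255, 3.5, 1.3, 1, 0, 255, 3.5, 1.3, 1, 0, 255, 3.4, 1.4, 1, 0, 255, 0, 0, 4, 0, 255, 0, 0, 4, 0]
}}

```text
t: 2.7
tcp_pos: [710.7, 47.0, 107.5]
eef_rot: [3.139, -0.005, -0.007]
force: [-0.5, 1.0, -0.7]
width: -0.0
grip_force: 0.0
```

Emit:
{"op": "apply_moves", "data": {
  "commands": [255, 0, 0, 4, 0, 255, 0, 0, 3, 0, 255, 0, 0, 0, 0]
}}

```text
t: 2.95
tcp_pos: [701.4, 48.1, 29.6]
eef_rot: [3.138, 0.013, -0.003]
force: [-2.6, -1.0, -0.8]
width: 0.004
grip_force: 0.0
```

Emit:
{"op": "apply_moves", "data": {
  "commands": [255, 0, 0, 0, 0, 255, 0, 0, 0, 0]
}}

```text
t: 3.12
tcp_pos: [709.1, 51.2, 39.7]
eef_rot: [3.141, -0.003, -0.002]
force: [0.8, 0.1, 0.5]
width: 0.007
grip_force: 0.0
```

Emit:
{"op": "apply_moves", "data": {
  "commands": [255, 0, -1.5, 0.3, 0, 255, 0, -1, 0, 0, 255, 0, -0.8, 0, 0, 255, 0, -0.7, 0, 0, 255, 0, -0.6, 0, 0]
}}

```text
t: 3.53
tcp_pos: [707.8, 101.0, 35.1]
eef_rot: [-3.141, -0.001, 0.001]
force: [-0.2, -0.1, -0.0]
width: 0.004
grip_force: 0.0
```

Emit:
{"op": "apply_moves", "data": {
  "commands": [255, 0, -0.6, 0, 0, 255, 0, -0.3, 0, 0, 255, 0, 0, 0, 0, 255, 0, 0, 0, 0]
}}

```text
t: 3.87
tcp_pos: [707.7, 107.7, 34.3]
eef_rot: [3.141, 0.0, -0.0]
force: [0.6, 0.8, -0.3]
width: 0.011
grip_force: 0.0
```

Run:
```python
from h import *
import pickle
for n in("wrist","top","scene"):
    s=snapshot(n); pickle.dump(s,open(n+"3.pkl","wb"))
    for c,a,P in pegs(s): print(n,np.round(c,1),a,np.round(P,1),np.degrees(np.arctan2(P[1]-108,P[0]-672.5)).round(1))
    if n=="wrist": cv2.imwrite("pics/w3.png",s["frame"][:,:,::-1])
print(sense()["tcp_pos"])
```

```text
wrist [311.2 247.8] 170 [712.2  88.7  48. ] -25.9
scene [236.  206.7] 7 [634.2 127.2  48. ] 153.4
[707.72847006 106.99836093  34.30756926]
```

View pics/w3.png

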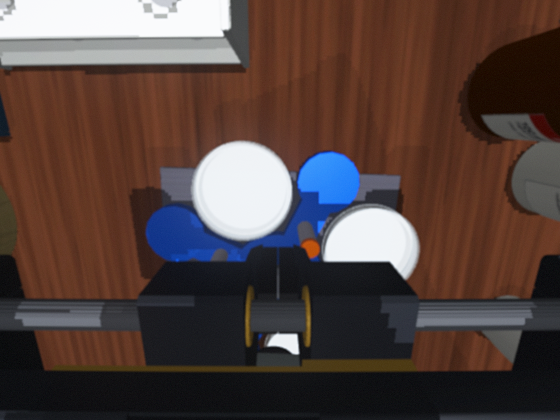

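Run:
```python
from h import *
import pickle
a=pickle.load(open("scene.pkl","rb"));b=pickle.load(open("scene3.pkl","rb"))
f=[cv2.resize(s["frame"][170:270,180:310,::-1],(400,307),interpolation=cv2.INTER_CUBIC) for s in(a,b)]
cv2.imwrite("pics/s3.png",np.hstack(f))
```

```text
(no output)
```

View pics/s3.png

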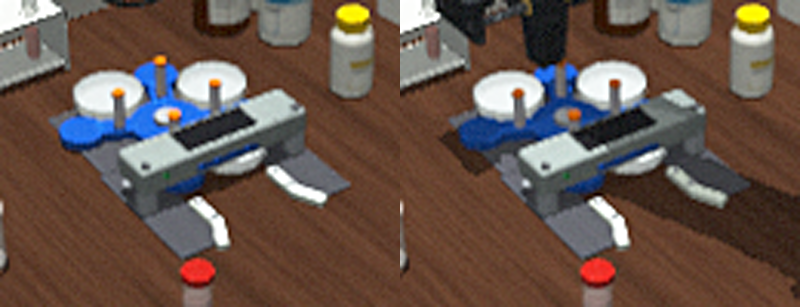

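Run:
```python
from h import *
import pickle
b=pickle.load(open("scene3.pkl","rb")); w=pickle.load(open("wrist3.pkl","rb")); w2=pickle.load(open("w2.pkl","rb"))
print(proj(b,[[707.7,107,24],[707.7,107,36],[707.7,107,60],[710,89.5,48],[710,89.5,12]]).round(1))
print("scene tip ray", [at(b,227,191,z).round() for z in(24,40,60,80)])
print(np.round(w["cam_to_world"],2).tolist(),np.round(w2["cam_to_world"],2).tolist())
print(sense())
# arm tip col extents
f=b["frame"][150:205,190:260]; g=f.sum(2); 
for r in range(0,55,3): print(r+150,''.join('#' if x<130 else '.' for x in g[r]))
```

```text
[[227.1 199. ]
 [226.9 195.3]
 [226.6 187.8]
 [231.7 189.1]
 [232.1 200.1]]
scene tip ray [array([741.,  85.,  24.]), array([720.,  98.,  40.]), array([694., 115.,  60.]), array([668., 131.,  80.])]
[[-0.0, -0.96, -0.27, 777.85], [-1.0, 0.0, -0.0, 107.32], [0.0, 0.27, -0.96, 203.08], [0.0, 0.0, 0.0, 1.0]] [[0.01, -0.96, -0.27, 675.99], [-1.0, -0.01, 0.0, 98.37], [-0.0, 0.27, -0.96, 385.87], [0.0, 0.0, 0.0, 1.0]]
{'t': 4.0167, 'joint_positions': array([-0.06071816,  0.86948799, -0.24791714,  1.42927668,  0.24772412,
        0.87372224, -1.95543987]), 'joint_vel': array([ 1.81379178e-03,  1.65980330e-03, -2.94284766e-03,  8.95874906e-04,
        2.48176154e-04,  7.44722274e-05, -3.61425862e-04]), 'effort': array([-2.95242928e-01, -6.89987040e+01, -3.89240786e+00, -2.14594728e+01,
        1.23056764e-02, -7.75769586e-02,  8.12793423e-04]), 'tcp_pos': array([707.72847006, 106.99836093,  34.30756926]), 'eef_rot': array([ 3.14101660e+00,  1.21534823e-04, -1.02373177e-03]), 'force': array([-0.24304619, -0.26072895,  1.02034493]), 'moment': array([0.02269896, 0.01854693, 0.0492986 ]), 'grip_
[... 768 characters left out ...]
........#####...........#
180 ...........#######............##############...........#############..
183 .............#####............##############..........................
186 ...............................#############..........................
189 ................................###########...........................
192 ........###...........................................................
195 ######................................................................
198 .....................................#........#.......................
201 .....................................#................................
204 ......................................................................
```

Run:
```python
from h import *
import pickle
for n,t in (("w1",(405.4,-194.8,217.2)),("wrist3",(707.7,107,34.3))):
    w=pickle.load(open(n+".pkl","rb")); t=np.array(t)
    for dx in(-9,9):
        print(n,dx,[proj(w,[t+[dx,dy,dz]])[0].round().tolist() for dz in(-11,0,10,30) for dy in(17.5,-17.5)])
    f=w["frame"]
    for r in range(236,320,6): print(r,''.join('#' if x<110 else '.' for x in f[r,228:330:2].sum(1)))
b=pickle.load(open("scene3.pkl","rb"));a=pickle.load(open("scene.pkl","rb"))
d=np.abs(b["frame"].astype(int)-a["frame"]).sum(2)
for r in range(176,206,2): print(r,b["frame"][r,216:240:2].tolist())
```

```text
w1 -9 [[252.0, 254.0], [307.0, 254.0], [251.0, 261.0], [308.0, 261.0], [249.0, 269.0], [310.0, 269.0], [246.0, 286.0], [314.0, 287.0]]
w1 9 [[252.0, 227.0], [308.0, 227.0], [250.0, 233.0], [309.0, 233.0], [249.0, 239.0], [311.0, 240.0], [245.0, 254.0], [315.0, 254.0]]
236 ##########################.........................
242 #########################..........................
248 #######################################............
254 ..........##############################...........
260 .........################################..........
266 ###################################################
272 ###################################################
278 ###################################################
284 ###################################################
290 ##########...#########################..###########
296 ##########...########################....########.#
302 #########...#...###.#######.#.########...########..
308 #########.................................#########
314 #########.................................#########
wrist3 -9 [[251.0, 252.0], [305.0, 252.0], [249
[... 3059 characters left out ...]
, 233], [149, 156, 166], [10, 46, 112], [67, 83, 115], [117, 114, 115], [38, 71, 137], [22, 27, 52], [230, 239, 238]]
200 [[183, 141, 115], [184, 73, 0], [189, 169, 153], [245, 250, 251], [242, 246, 245], [136, 141, 138], [17, 35, 94], [57, 71, 114], [124, 118, 110], [33, 63, 113], [56, 65, 81], [128, 128, 124]]
202 [[230, 242, 245], [112, 91, 83], [192, 206, 212], [248, 253, 252], [243, 249, 248], [106, 112, 106], [42, 44, 65], [22, 57, 130], [8, 52, 126], [9, 52, 124], [44, 65, 118], [100, 105, 117]]
204 [[253, 255, 255], [106, 107, 111], [166, 175, 175], [229, 236, 234], [148, 153, 150], [87, 97, 122], [20, 58, 132], [8, 56, 126], [19, 60, 125], [48, 76, 131], [13, 61, 129], [0, 46, 126]]
```

Emit:
{"op": "apply_moves", "data": {
  "commands": [195, 0, 0, -4, 0, 195, 0, 0, -2, 0, 195, 0, 0, 0, 0, 195, 0, 0, 0, 0, 195, 0, 0, 0, 0]
}}

```text
t: 4.43
tcp_pos: [707.1, 107.3, 93.7]
eef_rot: [3.141, 0.001, -0.001]
force: [-0.3, -1.0, -0.0]
width: 0.238
grip_force: 0.0
```

Run:
```python
from h import *
import pickle
q=sense(); t=q["tcp_pos"]; print(t,q["width"])
w=snapshot("wrist"); s=snapshot("scene"); pickle.dump(s,open("scene4.pkl","wb")); pickle.dump(w,open("wrist4.pkl","wb"))
print([proj(s,[t+[0,0,dz]])[0].round().tolist() for dz in(-11,0,10,20,30,40)])
f=w["frame"]
for r in range(216,300,6): print(r,''.join('#' if x<110 else '.' for x in f[r,208:350:2].sum(1)))
a=np.hstack([cv2.resize(f[200:330,180:380,::-1],(462,300)),cv2.resize(s["frame"][120:220,180:290,::-1],(330,300),interpolation=cv2.INTER_CUBIC)])
cv2.imwrite("pics/c4.png",a)
```

```text
[707.11004942 107.28839366  93.66744767] 0.23790571987845857
[[226.0, 181.0], [226.0, 177.0], [226.0, 174.0], [226.0, 171.0], [226.0, 167.0], [226.0, 164.0]]
216 .......................................................................
222 .......................................................................
228 .......................................................................
234 .......................................................................
240 .......................................................................
246 ................#....................................#.................
252 ...........##############.....................#############............
258 .........################.....................################.........
264 ###....##################.....................#################....####
270 ###...###################....................####################..####
276 #########################.....................#########################
282 #########################.....................#########################
288 ....#####################.....#...............####################.....
294 .....###################.....#.................###################.....
```

View pics/c4.png

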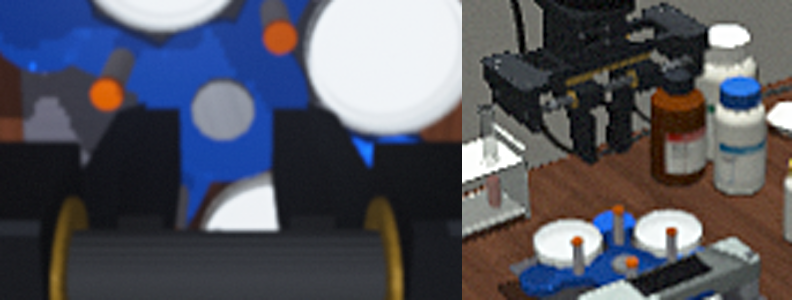

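Emit:
{"op": "apply_moves", "data": {
  "commands": [255, 0, 2.8, 0, 0, 255, 0, 2.8, 0, 0, 255, 0, 0, 3, 0, 255, 0, 0, 3, 0, 255, 0, 0, 2.2, 0]
}}

```text
t: 4.95
tcp_pos: [705.9, 50.6, 9.1]
eef_rot: [3.141, 0.003, -0.001]
force: [-0.5, 0.4, -0.5]
width: 0.004
grip_force: 0.0
```

Emit:
{"op": "apply_moves", "data": {
  "commands": [255, 0, 0, 0, 0, 255, 0, -0.5, 0, 0, 255, 0, -0.5, 0, 0, 255, 0, -0.5, 0, 0, 255, 0, -0.5, 0, 0]
}}

```text
t: 5.37
tcp_pos: [709.2, 72.7, 14.3]
eef_rot: [3.142, -0.003, 0.0]
force: [1.0, -1.2, 0.7]
width: 0.006
grip_force: 0.8
```

Run:
```python
from h import *
import pickle
q=sense(); print(q["tcp_pos"],q["force"],q["width"])
for n in("wrist","scene"):
    s=snapshot(n); pickle.dump(s,open(n+"5.pkl","wb"))
    for c,a,P in pegs(s): print(n,np.round(c,1),a,np.round(P,1),np.degrees(np.arctan2(P[1]-108,P[0]-672.5)).round(1))
```

```text
[709.241757    72.67479458  14.3445889 ] [ 0.95642757 -1.23577875  0.69565403] 0.006444874256515098
wrist [237.3 258.6] 17 [716.5  91.8  48. ] -20.2
wrist [282.4 359.7] 193 [657.   69.6  48. ] -112.0
scene [249.  195.2] 4 [657.8  69.1  48. ] -110.7
scene [237.5 206.8] 10 [631.6 124.3  48. ] 158.3
```

Emit:
{"op": "apply_moves", "data": {
  "commands": [255, 0, -0.6, 0, 0, 255, 0, -0.6, 0, 0, 255, 0, -0.6, 0, 0, 255, 0, -0.6, 0, 0, 255, 0, -0.6, 0, 0]
}}

```text
t: 5.88
tcp_pos: [707.2, 102.8, 12.4]
eef_rot: [-3.141, 0.001, 0.0]
force: [-1.3, -1.7, 1.3]
width: 0.007
grip_force: 0.9
```

Emit:
{"op": "apply_moves", "data": {
  "commands": [255, 0, -0.5, 0, 0, 255, 0, -0.2, 0, 0, 255, 0, 0, 0, 0]
}}

```text
t: 6.13
tcp_pos: [707.1, 110.4, 12.1]
eef_rot: [-3.141, 0.001, 0.001]
force: [-0.5, -1.3, 0.3]
width: 0.001
grip_force: 0.0
```

Run:
```python
from h import *
import pickle
q=sense(); print(q["tcp_pos"],q["force"],q["width"])
for n in("wrist","scene"):
    s=snapshot(n); pickle.dump(s,open(n+"5.pkl","wb"))
    for c,a,P in pegs(s): print(n,np.round(c,1),a,np.round(P,1),np.degrees(np.arctan2(P[1]-108,P[0]-672.5)).round(1))
```

```text
[707.06893744 110.43166498  12.09125255] [-0.53533568 -1.26196916  0.3444106 ] 0.0013653169237349994
scene [240.  189.5] 6 [695.2  72.4  48. ] -57.5
scene [248.  201.2] 4 [636.3  87.7  48. ] -150.8
scene [227.  206.5] 6 [648.7 145.3  48. ] 122.5
```

Emit:
{"op": "apply_moves", "data": {
  "commands": [255, 0, -0.3, 0, 0, 255, 0, -0.3, 0, 0, 255, 0, 0, 0, 0]
}}

```text
t: 6.48
tcp_pos: [707.3, 115.3, 12.2]
eef_rot: [-3.142, 0.001, 0.0]
force: [-0.8, -1.2, -0.7]
width: 0.002
grip_force: 0.7
```

Emit:
{"op": "apply_moves", "data": {
  "commands": [255, 0, 1.5, 0, 0, 255, 0, 0, -4, 0, 255, 0, 0, -4, 0, 255, -3.5, 0, -4, 0, 255, -3.5, 0, -4, 0]
}}

```text
t: 6.9
tcp_pos: [653.7, 98.7, 157.0]
eef_rot: [-3.141, -0.003, -0.002]
force: [0.3, 0.0, 0.7]
width: 0.004
grip_force: 0.0
```

Emit:
{"op": "apply_moves", "data": {
  "commands": [195, -3.5, 0, -4, 0, 195, 0, 0, 0, 0, 195, 0, 0, 0, 0]
}}

```text
t: 7.15
tcp_pos: [626.2, 99.3, 189.2]
eef_rot: [-3.141, -0.005, -0.0]
force: [0.6, -0.3, -0.6]
width: 0.206
grip_force: 0.0
```

Run:
```python
from h import *
import pickle
q=sense(); print(q["tcp_pos"],q["force"],q["width"])
for n in("wrist","scene"):
    s=snapshot(n); pickle.dump(s,open(n+"6.pkl","wb"))
    r=pegs(s)
    print(np.mean([x[2] for x in r],0))
    for c,a,P in r: print(n,np.round(c,1),a,np.round(P,1),np.degrees(np.arctan2(P[1]-108,P[0]-672.5)).round(1))
```

```text
[626.18229632  99.27620252 189.24414377] [ 0.59473757 -0.31696201 -0.55860044] 0.2060858310690879
[673.81113243 107.69359329  48.        ]
wrist [244.8 114.8] 17 [705.9 131.   48. ] 34.5
wrist [299.6 122.3] 23 [698.8  77.3  48. ] -49.4
wrist [237.  173.2] 54 [648.5 140.7  48. ] 126.2
wrist [294.1 179.5] 54 [641.9  81.8  48. ] -139.4
[683.35749686 117.50667936  48.        ]
scene [238.4 189.1] 11 [699.5  74.8  48. ] -50.9
scene [218.5 195.7] 6 [704.2 135.6  48. ] 41.1
scene [228.5 206.5] 4 [646.4 142.2  48. ] 127.3
```

Emit:
{"op": "apply_moves", "data": {
  "commands": [255, 3.5, 0, 3, 0, 255, 3.5, 0, 3, 0, 255, 1.1, 0, 3, 0, 255, 0, 0.2, 4, 0, 255, 0, 0.2, 4, 0]
}}

```text
t: 7.67
tcp_pos: [700.4, 95.2, 18.6]
eef_rot: [3.141, 0.0, -0.001]
force: [-0.1, -0.6, -0.6]
width: 0.004
grip_force: 0.0
```

Emit:
{"op": "apply_moves", "data": {
  "commands": [255, 0, 0, 0.7, 0, 255, 0, -0.6, 0, 0, 255, 0, -0.6, 0, 0, 255, 0, -0.6, 0, 0, 255, 0, 0, 0, 0]
}}

```text
t: 8.08
tcp_pos: [700.9, 116.6, 17.9]
eef_rot: [-3.14, -0.003, 0.002]
force: [-0.2, 1.0, 0.0]
width: 0.006
grip_force: 0.0
```

Emit:
{"op": "apply_moves", "data": {
  "commands": [255, 0, -0.2, 0, 0, 255, 0, -0.1, 0, 0, 255, 0, 0, 0, 0]
}}

```text
t: 8.33
tcp_pos: [700.6, 117.2, 16.6]
eef_rot: [-3.141, -0.002, -0.0]
force: [0.8, -0.3, 0.2]
width: 0.005
grip_force: 0.0
```

Emit:
{"op": "apply_moves", "data": {
  "commands": [255, 0, 1.2, 0, 0, 255, 0, 0, -4, 0, 255, 0, 0, -4, 0, 255, -3, 0, -4, 0, 255, -3, 0, -4, 0]
}}

```text
t: 8.75
tcp_pos: [650.0, 103.5, 163.6]
eef_rot: [3.142, -0.002, -0.002]
force: [0.3, -0.2, 0.6]
width: 0.005
grip_force: 0.0
```

Emit:
{"op": "apply_moves", "data": {
  "commands": [195, -3, 0, -2, 0, 195, 0, 0, 0, 0, 195, 0, 0, 0, 0]
}}

```text
t: 9.0
tcp_pos: [619.7, 104.0, 183.6]
eef_rot: [3.141, -0.003, -0.0]
force: [0.1, -0.8, -0.2]
width: 0.204
grip_force: 0.0
```

```bash
cat > wa.py <<'E'
from h import *
import pickle
q=sense(); print(q["tcp_pos"],q["width"])
for n in("wrist","scene"):
    s=snapshot(n); pickle.dump(s,open(n+"7.pkl","wb"))
    r=[x[2] for x in pegs(s)]
    print(n,np.round(r,1).tolist())
    if len(r)==4:
        c=np.mean(r,0); a=[np.degrees(np.arctan2(*(p-c)[1::-1])) for p in r]; print(c,np.round([(x+45)%90-45 if 0 else x%90 for x in a],1),np.mean([x%90 for x in a]))
        cv2.imwrite("pics/w7.png",cv2.resize(s["frame"][60:260,150:400,::-1],(750,600),interpolation=cv2.INTER_CUBIC))
E
python3 wa.py
```

```text
[619.6658055  104.04100283 183.64456767] 0.20409181622570388
wrist [[705.0, 134.6, 48.0], [704.2, 73.2, 48.0], [699.9, 78.7, 48.0], [646.3, 138.3, 48.0], [643.5, 80.6, 48.0]]
scene [[701.2, 76.4, 48.0], [701.6, 138.8, 48.0], [642.7, 80.7, 48.0], [644.1, 139.7, 48.0]]
[672.40180879 108.91252081  48.        ] [41.6 45.7 43.5 42.6] 43.34613476658057
```

View pics/w7.png

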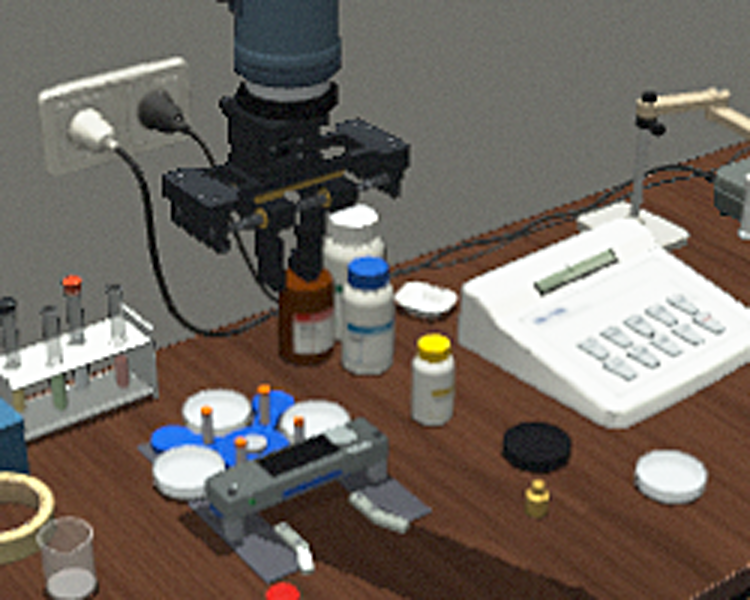

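Emit:
{"op": "apply_moves", "data": {
  "commands": [195, -1.9, 3.3, 0, 0, 195, -1.9, 3.3, 0, 0, 195, -1.9, 3.3, 0, 0, 195, -1.9, 3.3, 0, 0, 195, -1.9, 3.3, 0, 0]
}}

```text
t: 9.52
tcp_pos: [523.7, -62.1, 180.4]
eef_rot: [-3.141, 0.002, -0.001]
force: [0.0, -0.9, 0.8]
width: 0.231
grip_force: 0.0
```

Emit:
{"op": "apply_moves", "data": {
  "commands": [195, -1.9, 3.3, 0, 0, 195, -1.9, 3.3, 0, 0, 195, -1.9, 3.3, 0, 0, 195, -1.9, 3.3, 0, 0, 195, -1.9, 3.3, 0, 0]
}}

```text
t: 9.93
tcp_pos: [428.5, -227.1, 180.8]
eef_rot: [-3.141, 0.001, -0.001]
force: [0.7, -1.5, -0.7]
width: 0.237
grip_force: 0.0
```

Emit:
{"op": "apply_moves", "data": {
  "commands": [195, 0, 0, 0, -0.12, 195, 0, 0, 0, -0.12, 195, 0, 0, 0, -0.12, 195, 0, 0, 0, -0.12, 195, 0, 0, 0, -0.12]
}}

```text
t: 10.35
tcp_pos: [429.6, -225.7, 180.6]
eef_rot: [-3.14, 0.0, 0.605]
force: [-0.6, -0.2, -0.3]
width: 0.235
grip_force: 0.0
```

Emit:
{"op": "apply_moves", "data": {
  "commands": [195, 0, 0, 0, -0.12, 195, 0, 0, 0, -0.12, 195, 0, 0, 0, -0.12, 195, 0, 0, 0, -0.12, 195, 0, 0, 0, -0.12]
}}

```text
t: 10.77
tcp_pos: [429.7, -225.6, 180.6]
eef_rot: [-3.14, -0.001, 1.205]
force: [0.1, -0.1, -0.6]
width: 0.232
grip_force: 0.0
```

Emit:
{"op": "apply_moves", "data": {
  "commands": [195, 0, 0, 0, -0.12, 195, 0, 0, 0, -0.12, 195, 0, 0, 0, -0.12, 195, 0, 0, 0, -0.08, 195, 0, 0, 0, 0]
}}

```text
t: 11.18
tcp_pos: [429.6, -225.6, 180.7]
eef_rot: [-3.141, -0.002, 1.642]
force: [-0.4, -1.2, -0.1]
width: 0.237
grip_force: 0.0
```

Run:
```python
from h import *
q=sense(); print(q["t"],q["tcp_pos"],q["eef_rot"],q["width"],q["joint_positions"].round(2))
for n in("wrist","scene"):
    s=snapshot(n); h=cv2.cvtColor(s["frame"],cv2.COLOR_RGB2HSV); m=(h[...,1]<50)&(h[...,2]>130)
    _,l,st,ce=cv2.connectedComponentsWithStats(m.astype(np.uint8))
    for i in range(1,len(ce)):
        P=at(s,*ce[i],15)
        if st[i,4]>60 and abs(P[0]-422)<80 and abs(P[1]+166)<80: print(n,P.round(1),st[i])
    if n=="wrist": cv2.imwrite("pics/w8.png",s["frame"][:,:,::-1])
```

```text
11.1833 [ 429.56712109 -225.61438131  180.65979718] [-3.14053690e+00 -1.99187044e-03  1.64150097e+00] 0.23723238230808597 [ 0.85  0.36 -0.56  1.97  0.24  0.88  0.24]
wrist [ 422.7 -165.5   15. ] [ 246  104   59   60 2779]
scene [ 416.7 -160.    15. ] [362 210  24  17 326]
```

Emit:
{"op": "apply_moves", "data": {
  "commands": [195, 0, -0.3, 4, 0, 195, 0, 0, 4, 0, 195, 0, 0, 4, 0, 195, 0, 0, 4, 0, 195, 0, 0, 1.5, 0]
}}

```text
t: 11.7
tcp_pos: [423.7, -224.1, 2.2]
eef_rot: [-3.136, -0.003, 1.637]
force: [-0.5, 0.5, 0.4]
width: 0.236
grip_force: 0.0
```

Emit:
{"op": "apply_moves", "data": {
  "commands": [195, 0, 0, 0.5, 0, 195, 0, 0, 0, 0, 195, 0, 0, 0, 0]
}}

```text
t: 11.95
tcp_pos: [427.4, -225.5, 2.5]
eef_rot: [3.141, 0.0, 1.639]
force: [-0.5, 0.1, -0.3]
width: 0.234
grip_force: 0.0
```

Emit:
{"op": "apply_moves", "data": {
  "commands": [195, 0, 0, 0.4, 0, 195, 0, 0, 0, 0]
}}

```text
t: 12.12
tcp_pos: [427.4, -225.8, -1.2]
eef_rot: [3.14, 0.001, 1.639]
force: [-0.2, -0.4, -1.1]
width: 0.239
grip_force: 0.0
```

Run:
```python
from h import *
q=sense(); t=q["tcp_pos"]; print(t,q["force"],q["width"])
s=snapshot("scene"); w=snapshot("wrist")
for dz in(0,5,10,15,20,25): print(dz,proj(s,[t+[7,-3,dz-t[2]],t+[-30,0,dz-t[2]]]).round(1).tolist())
a=np.hstack([cv2.resize(w["frame"][180:320,180:380,::-1],(400,280)),cv2.resize(s["frame"][170:250,360:475,::-1],(400,280),interpolation=cv2.INTER_CUBIC)])
cv2.imwrite("pics/c9.png",a)
```

```text
[ 427.44429255 -225.83500269   -1.21662449] [-0.18327061 -0.36748777 -1.06128694] 0.23931159693710038
0 [[384.6, 210.6], [394.0, 217.3]]
5 [[384.8, 209.1], [394.3, 215.8]]
10 [[385.1, 207.6], [394.6, 214.3]]
15 [[385.3, 206.1], [394.9, 212.8]]
20 [[385.6, 204.6], [395.2, 211.3]]
25 [[385.9, 203.1], [395.5, 209.8]]
```

Emit:
{"op": "apply_moves", "data": {
  "commands": [195, 0, 0, 0.4, 0, 195, 0, 0, 0, 0]
}}

```text
t: 12.38
tcp_pos: [426.6, -225.4, -6.1]
eef_rot: [3.141, 0.0, 1.64]
force: [-0.9, -0.4, -0.2]
width: 0.236
grip_force: 0.0
```

Emit:
{"op": "apply_moves", "data": {
  "commands": [195, 0, 0, 0.4, 0, 195, 0, 0, 0, 0]
}}

```text
t: 12.55
tcp_pos: [426.3, -225.1, -10.6]
eef_rot: [-3.141, -0.0, 1.64]
force: [0.9, -0.1, -0.3]
width: 0.234
grip_force: 0.0
```

Emit:
{"op": "apply_moves", "data": {
  "commands": [195, 0, 0, 0.3, 0, 195, 0, 0, 0, 0]
}}

```text
t: 12.72
tcp_pos: [426.3, -225.1, -13.6]
eef_rot: [-3.141, -0.0, 1.64]
force: [0.6, -0.7, 0.7]
width: 0.23
grip_force: 0.0
```

Emit:
{"op": "apply_moves", "data": {
  "commands": [195, 0, 0, 0.3, 0, 195, 0, 0, 0, 0]
}}

```text
t: 12.88
tcp_pos: [426.3, -225.1, -16.5]
eef_rot: [-3.141, -0.0, 1.64]
force: [0.6, 0.1, -0.1]
width: 0.235
grip_force: 0.0
```

Emit:
{"op": "apply_moves", "data": {
  "commands": [195, 0, 0, 0.2, 0, 195, 0, 0, 0, 0]
}}

```text
t: 13.05
tcp_pos: [426.4, -225.2, -18.4]
eef_rot: [-3.141, -0.0, 1.64]
force: [-0.5, 0.2, -0.8]
width: 0.23
grip_force: 0.0
```

Emit:
{"op": "apply_moves", "data": {
  "commands": [195, 0, 0, 0.15, 0, 195, 0, 0, 0, 0]
}}

```text
t: 13.22
tcp_pos: [426.5, -225.2, -19.7]
eef_rot: [-3.141, -0.0, 1.64]
force: [-0.4, -1.5, -0.5]
width: 0.238
grip_force: 0.0
```

Run:
```python
from h import *
q=sense(); t=q["tcp_pos"]; print(t,q["force"],q["width"])
s=snapshot("scene"); w=snapshot("wrist")
a=np.hstack([cv2.resize(w["frame"][150:320,180:380,::-1],(380,323)),cv2.resize(s["frame"][170:250,360:460,::-1],(400,323),interpolation=cv2.INTER_CUBIC)])
cv2.imwrite("pics/c9.png",a)
```

```text
[ 426.52223012 -225.23997673  -19.73867239] [-0.36858683 -1.51271653 -0.54317651] 0.23769289903147892
```

View pics/c9.png

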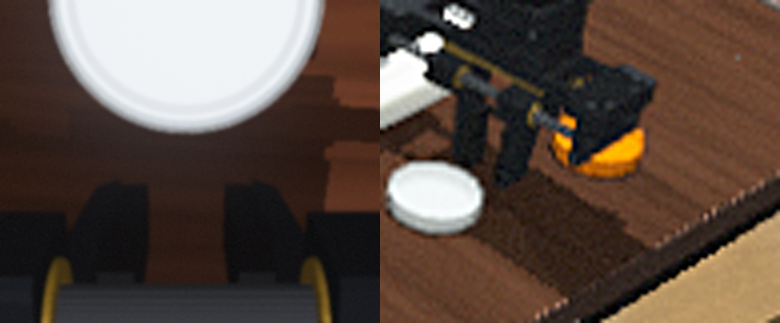

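Emit:
{"op": "apply_moves", "data": {
  "commands": [195, 0, 0.2, -0.3, -0.035, 195, 0.6, 0, 0, 0, 195, 0.5, 0, 0, 0, 195, 0.5, 0, 0, 0, 195, 0.5, 0, 0, 0]
}}

```text
t: 13.73
tcp_pos: [426.1, -203.3, -16.6]
eef_rot: [-3.141, -0.0, 1.675]
force: [-0.2, -0.1, -0.2]
width: 0.233
grip_force: 0.0
```

Emit:
{"op": "apply_moves", "data": {
  "commands": [195, 0.6, 0, 0, 0, 195, 0.7, 0, 0, 0, 195, 0.7, 0, 0, 0, 195, 0.7, 0, 0, 0, 195, 0.6, 0, 0, 0]
}}

```text
t: 14.15
tcp_pos: [422.9, -170.4, -16.6]
eef_rot: [-3.142, -0.0, 1.675]
force: [-0.4, -0.0, -0.2]
width: 0.236
grip_force: 0.1
```

```bash
cat > d.py <<'E'
from h import *
q=sense(); t=q["tcp_pos"]; y=q["eef_rot"][2]; print(q["t"],t.round(1),y.round(3),q["force"].round(1))
guess=t[:2]+40*np.array([np.cos(y),np.sin(y)])
for n in("wrist","scene","top"):
    s=snapshot(n); h=cv2.cvtColor(s["frame"],cv2.COLOR_RGB2HSV); m=(h[...,1]<60)&(h[...,2]>120)
    _,l,st,ce=cv2.connectedComponentsWithStats(m.astype(np.uint8))
    for i in range(1,len(ce)):
        c=ce[i]
        P=at(s,*c,15)
        if st[i,4]>60 and np.hypot(*(P[:2]-guess))<45:
            d=P[:2]-t[:2]; print(n,P.round(1),st[i],"fwd",round(d@[np.cos(y),np.sin(y)],1),"left",round(d@[-np.sin(y),np.cos(y)],1))
    if n=="wrist":  # circle fit from lid outline
        i=max(range(1,len(ce)),key=lambda i:st[i,4]*(np.hypot(*(at(s,*ce[i],15)[:2]-guess))<45))
        k=max(cv2.findContours((l==i).astype(np.uint8),0,1)[0],key=len)[:,0]
        X=np.array([at(s,*p,15)[:2] for p in k]); A=np.c_[2*X,np.ones(len(X))]; z=np.linalg.lstsq(A,(X**2).sum(1),rcond=None)[0]; print("fit",z[:2].round(1),np.sqrt(z[2]+z[:2]@z[:2]).round(1))
E
python3 d.py
```

```text
14.15 [ 422.9 -170.4  -16.6] 1.675 [-0.4 -0.  -0.2]
wrist [ 418.7 -131.2   15. ] [  210   126   137   133 14244] fwd 39.5 left -0.0
fit [ 418.9 -133. ] 31.4
scene [ 412.5 -125.2   15. ] [353 215  25  18 357] fwd 46.1 left 5.6
top [ 417.5 -125.7   15. ] [314 243  19  22 307] fwd 45.0 left 0.6
```

Emit:
{"op": "apply_moves", "data": {
  "commands": [195, 0.7, 0, 0, 0, 195, 0.8, 0, 0, 0, 195, 0.8, 0, 0, 0, 195, 0.8, 0, 0, 0, 195, 0.8, 0, 0, 0]
}}

```text
t: 14.72
tcp_pos: [418.8, -131.6, -16.6]
eef_rot: [-3.142, -0.0, 1.675]
force: [-0.1, -0.6, -0.8]
width: 0.234
grip_force: 0.1
```

Emit:
{"op": "apply_moves", "data": {
  "commands": [195, 0.8, 0, 0, 0, 195, 0.8, 0, 0, 0, 195, 0.8, 0, 0, 0, 195, 0.8, 0, 0, 0, 195, 0.5, 0, 0, 0]
}}

```text
t: 15.13
tcp_pos: [415.0, -94.5, -16.6]
eef_rot: [3.142, -0.0, 1.676]
force: [-1.1, 0.2, 0.3]
width: 0.235
grip_force: 0.1
```

```bash
python3 d.py
```

```text
15.1333 [415.  -94.5 -16.6] 1.676 [-1.1  0.2  0.3]
wrist [410.9 -55.3  15. ] [  210   126   137   134 14263] fwd 39.4 left -0.0
fit [411.1 -57.2] 31.4
scene [404.2 -50.   15. ] [334 227  26  19 390] fwd 45.4 left 6.0
top [408.3 -44.2  15. ] [289 247  15  21 218] fwd 50.7 left 1.4
```

Emit:
{"op": "apply_moves", "data": {
  "commands": [195, 0.6, 0, 0, 0, 195, 0.6, 0, 0, 0, 195, 0.5, -0.3, 0, 0.08, 195, 0.5, -0.3, 0, 0.08, 195, 0.5, -0.3, 0, 0.08]
}}

```text
t: 15.7
tcp_pos: [404.2, -68.7, -16.6]
eef_rot: [-3.141, -0.0, 1.43]
force: [-0.2, 0.7, -0.2]
width: 0.234
grip_force: 0.1
```

```bash
python3 d.py
```

```text
15.7 [404.2 -68.7 -16.6] 1.43 [-0.2  0.7 -0.2]
wrist [409.8 -29.7  15. ] [  210   126   137   134 14283] fwd 39.4 left -0.1
fit [409.6 -31.6] 31.4
scene [403.3 -24.3  15. ] [327 230  26  20 404] fwd 43.9 left 7.1
top [411.5 -16.2  15. ] [280 247  15  22 181] fwd 53.0 left 0.2
```

Emit:
{"op": "apply_moves", "data": {
  "commands": [195, 0.7, 0, 0, 0, 195, 0.8, 0, 0, 0, 195, 0.8, 0, 0, 0, 195, 0.8, 0, 0, 0, 195, 0.8, 0, 0, 0]
}}

```text
t: 16.27
tcp_pos: [410.0, -29.4, -16.6]
eef_rot: [3.141, -0.0, 1.436]
force: [-0.3, -0.5, -0.1]
width: 0.234
grip_force: 0.1
```

Emit:
{"op": "apply_moves", "data": {
  "commands": [195, 0.8, 0, 0, 0, 195, 0.8, 0, 0, 0, 195, 0.8, 0, 0, 0, 195, 0.8, 0, 0, 0, 195, 0.8, 0, 0, 0]
}}

```text
t: 16.68
tcp_pos: [415.3, 10.0, -16.6]
eef_rot: [-3.142, 0.0, 1.435]
force: [-0.6, 0.1, 0.6]
width: 0.236
grip_force: 0.1
```

```bash
python3 d.py
```

```text
16.6833 [415.3  10.  -16.6] 1.435 [-0.6  0.1  0.6]
wrist [420.7  49.   15. ] [  210   126   137   134 14272] fwd 39.4 left -0.1
fit [420.4  47.1] 31.4
scene [414.4  55.   15. ] [300 240  26  21 435] fwd 44.5 left 6.9
```

Emit:
{"op": "apply_moves", "data": {
  "commands": [195, 0.8, -0.4, 0, 0.11, 195, 0.8, -0.4, 0, 0.11, 195, 0.8, -0.4, 0, 0.11, 195, 0.8, -0.4, 0, 0.11, 195, 0.8, -0.4, 0, 0.11]
}}

```text
t: 17.25
tcp_pos: [410.0, 52.7, -16.6]
eef_rot: [-3.141, 0.001, 0.878]
force: [0.4, 0.0, -0.4]
width: 0.233
grip_force: 0.1
```

```bash
python3 d.py
```

```text
17.25 [410.   52.7 -16.6] 0.878 [ 0.4  0.  -0.4]
wrist [435.5  83.   15. ] [  210   126   136   134 14297] fwd 39.5 left -0.3
fit [434.3  81.5] 31.4
scene [431.2  94.8  15. ] [285 242  25  21 343] fwd 45.9 left 10.5
top [452.8  91.5  15. ] [242 239  18  12 127] fwd 57.2 left -8.1
```

Emit:
{"op": "apply_moves", "data": {
  "commands": [195, 0.9, -0.4, 0, 0.11, 195, 0.9, -0.4, 0, 0.11, 195, 0.9, -0.4, 0, 0.11, 195, 0.9, -0.4, 0, 0.11, 195, 0.8, -0.4, 0, 0.11]
}}

```text
t: 17.82
tcp_pos: [432.4, 94.8, -16.6]
eef_rot: [3.141, 0.001, 0.332]
force: [-0.7, -0.4, 0.0]
width: 0.233
grip_force: 0.1
```

```bash
python3 d.py
python3 - <<'E'
from h import *
s=snapshot("wrist"); r=[x[2] for x in pegs(s)]; print(np.round(r,1))
E
```

```text
17.8167 [432.4  94.8 -16.6] 0.332 [-0.7 -0.4  0. ]
wrist [470.  107.4  15. ] [  210   126   137   134 14317] fwd 39.7 left -0.4
fit [468.2 106.8] 31.5
top [489.4 116.   15. ] [233 227  18  10 100] fwd 60.8 left 1.4
[]
```

Emit:
{"op": "apply_moves", "data": {
  "commands": [195, 0.7, 0, 0, 0, 195, 0.6, -0.3, 0, 0.09, 195, 0.6, -0.3, 0, 0.09, 195, 0.6, -0.3, 0, 0.09, 195, 0.5, -0.3, 0, 0.09]
}}

```text
t: 18.43
tcp_pos: [459.4, 113.8, -16.6]
eef_rot: [3.142, 0.0, -0.028]
force: [0.6, 0.5, 0.4]
width: 0.239
grip_force: 0.1
```

```bash
python3 d.py
python3 - <<'E'
from h import *
s=snapshot("wrist"); h=cv2.cvtColor(s["frame"],cv2.COLOR_RGB2HSV)
# lane geometry predicted vs seen: print profile of rows across rails at rail height
A=np.array([672.6,108.2]);p=-0.033; ex=np.array([np.cos(p),np.sin(p)]); ey=np.array([-np.sin(p),np.cos(p)])
for x in(-110,-120,-130,-140,-150,-158):
    row=[]
    for y in range(-62,63,2):
        P=A+x*ex+y*ey; u,v=proj(s,[[*P,8]])[0]
        row.append('#' if 0<=u<560 and 0<=v<420 and h[int(v),int(u),1]<60 and h[int(v),int(u),2]>90 else '.')
    print(x,''.join(row))
E
```

```text
18.4333 [459.4 113.8 -16.6] -0.028 [0.6 0.5 0.4]
wrist [499.2 112.5  15. ] [  209   126   137   134 14324] fwd 39.8 left -0.2
fit [497.3 112.6] 31.5
scene [484.8 137.1  15. ] [264 242   8  12  75] fwd 24.7 left 24.0
-110 ###############.................................###############
-120 ###############.................................###############
-130 ###############.................................###############
-140 ##############...................................##############
-150 ############........#####################..........############
-158 ....######.......############################........######....
```

Emit:
{"op": "apply_moves", "data": {
  "commands": [195, 0.6, -0.1, 0, 0.005, 195, 0.7, 0, 0, 0, 195, 0.7, 0, 0, 0, 195, 0.7, 0, 0, 0, 195, 0.7, 0, 0, 0]
}}

```text
t: 19.05
tcp_pos: [494.0, 114.1, -16.6]
eef_rot: [-3.142, -0.0, -0.03]
force: [0.6, -0.1, -0.2]
width: 0.236
grip_force: 0.1
```

Emit:
{"op": "apply_moves", "data": {
  "commands": [195, 0.7, 0, 0, 0, 195, 0.7, 0, 0, 0, 195, 0.7, 0, 0, 0, 195, 0.7, 0, 0, 0, 195, 0.7, 0, 0, 0]
}}

```text
t: 19.47
tcp_pos: [528.7, 113.2, -16.6]
eef_rot: [3.142, 0.0, -0.03]
force: [-0.1, -0.1, 1.2]
width: 0.234
grip_force: 0.2
```

```bash
python3 d.py
```

```text
19.4667 [528.7 113.2 -16.6] -0.03 [-0.1 -0.1  1.2]
wrist [593.6 109.9  15. ] [   27     0   501   262 62205] fwd 65.0 left -1.3
fit [602.7 110.8] 77.8
scene [546.8 147.9  15. ] [236 225  19  26 168] fwd 17.1 left 35.3
```

Emit:
{"op": "apply_moves", "data": {
  "commands": [195, 0.7, 0, 0, 0, 195, 0.7, 0, 0, 0, 195, 0, 0, 0, 0, 240, -1, 0, 0, 0, 240, 0, 0, 0, 0]
}}

```text
t: 20.03
tcp_pos: [530.5, 113.1, -16.9]
eef_rot: [3.141, 0.002, -0.03]
force: [-1.3, 0.6, -0.3]
width: 0.112
grip_force: 0.0
```

Emit:
{"op": "apply_moves", "data": {
  "commands": [240, 0, 0, 0, 0, 240, 0.5, 0, 0, 0, 240, 0.5, 0, 0, 0, 240, 0.5, 0, 0, 0, 240, 0.5, 0, 0, 0]
}}

```text
t: 20.45
tcp_pos: [553.0, 112.4, -16.5]
eef_rot: [-3.142, -0.0, -0.03]
force: [-0.6, -0.1, 0.3]
width: 0.058
grip_force: 0.2
```

Emit:
{"op": "apply_moves", "data": {
  "commands": [240, 0.4, 0, 0, 0, 240, 0.4, 0, 0, 0, 240, 0.3, 0, 0, 0, 240, 0.2, 0, 0, 0, 240, 0, 0, 0, 0]
}}

```text
t: 20.87
tcp_pos: [565.5, 112.1, -16.6]
eef_rot: [-3.142, -0.001, -0.03]
force: [0.4, -0.4, 0.0]
width: 0.057
grip_force: 0.0
```

Run:
```python
from h import *
q=sense();print(q["tcp_pos"],q["eef_rot"][2],q["force"],q["width"])
for n in("scene","wrist"):
    s=snapshot(n);r=[x[2] for x in pegs(s)];print(n,np.round(r,1).tolist())
```

```text
[565.50951518 112.07359866 -16.56919563] -0.030292951266775336 [ 0.36904155 -0.44717177  0.01327681] 0.05747090916645437
scene [[701.3, 77.6, 48.0], [701.6, 138.8, 48.0]]
wrist [[645.9, 140.3, 48.0], [643.4, 78.6, 48.0]]
```

Emit:
{"op": "apply_moves", "data": {
  "commands": [240, 0.15, 0, 0, 0, 240, 0, 0, 0, 0]
}}

```text
t: 21.13
tcp_pos: [566.5, 112.1, -16.6]
eef_rot: [-3.142, -0.0, -0.03]
force: [-0.3, -0.6, 0.3]
width: 0.06
grip_force: 0.0
```

Emit:
{"op": "apply_moves", "data": {
  "commands": [240, -2, 0, 0, 0, 240, -3, 0, 0, 0, 240, -2, 0, -2, 0, 240, -1, 0, -4, 0, 240, 0, 0, -4, 0]
}}

```text
t: 21.55
tcp_pos: [481.9, 114.1, 83.0]
eef_rot: [3.14, 0.007, -0.029]
force: [1.9, 0.6, -0.1]
width: 0.06
grip_force: 0.0
```

Emit:
{"op": "apply_moves", "data": {
  "commands": [240, 0, 0, -4, 0, 240, 0, 0, -4, 0, 240, 0, 0, 0, 0, 240, 0, 0, 0, 0]
}}

```text
t: 21.88
tcp_pos: [488.1, 115.1, 165.8]
eef_rot: [-3.139, -0.005, -0.03]
force: [-0.3, -0.6, -1.7]
width: 0.055
grip_force: 0.0
```

Run:
```python
from h import *
q=sense();print(q["t"],q["tcp_pos"],q["force"])
A=np.array([672.6,108.2]);p=-0.033; ex=np.array([np.cos(p),np.sin(p)]); ey=np.array([-np.sin(p),np.cos(p)])
for n in("wrist","scene"):
    s=snapshot(n); cv2.imwrite(f"pics/f_{n}.png",s["frame"][:,:,::-1]); h=cv2.cvtColor(s["frame"],cv2.COLOR_RGB2HSV)
    print(n,[(np.round((x[2][:2]-A)@np.c_[ex,ey],1)).tolist() for x in pegs(s)])
    for x in np.arange(-112,-84,2.):
        row=''
        for y in range(-40,41,2):
            P=A+x*ex+y*ey; u,v=proj(s,[[*P,15]])[0]; H=h[int(v),int(u)] if 0<=u<560 and 0<=v<420 else (0,255,0)
            row+='#' if H[1]<60 and H[2]>90 else '.'
        print(x,row)
```

```text
21.8833 [488.13914882 115.12881872 165.8320144 ] [-0.26936635 -0.56107043 -1.67647445]
wrist [[-27.1, 31.4], [-26.2, -32.3], [-32.1, -27.6]]
-112.0 #####................................####
-110.0 #####...............................#####
-108.0 #####...............................#####
-106.0 #####...............................#####
-104.0 #####...............................#####
-102.0 ####................................#####
-100.0 #....................................####
-98.0 ..................#######...............#
-96.0 .............##############.............#
-94.0 ............#################............
-92.0 ..............#######....................
-90.0 #####################...............#####
-88.0 #########################################
-86.0 #########################################
scene [[29.1, -30.9], [28.0, 31.6], [-32.0, -27.6], [-31.7, 31.6]]
-112.0 ...###.#............#############.......#
-110.0 ....#.............################.......
-108.0 ................###################......
-106.0 .............########################....
-104.0 .............#########################...
-102.0 ............###########################..
-100.0 ............###########################..
-98.0 ............###########################..
-96.0 ..........###############################
-94.0 .........###############################.
-92.0 ........################################.
-90.0 ........################################.
-88.0 .......################################..
-86.0 .......##########.##..###.##.#######.##..
```

```bash
python3 -c "
from plant import *
print(job_done())"
```

```text
the job is handed in; nothing more can be done
None
```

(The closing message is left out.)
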